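Metal detector check: red test stick through the guard slot

ROBOT

A 6-joint arm with a two-finger parallel gripper is mounted at the origin on a cart in front of the work surface, level with it; the furniture and walls round the work are solid. World frame = base frame: x ahead of the robot, y to its left, z up, the work surface at z = 0. Lengths are in m, angles in rad, forces in N, time in s.
With the tool pointing down it reaches from about 0.4 to 0.825 m from the base axis. Payload 7 kg.
Tool frame: the origin (TCP) lies midway between the tips of the shut fingers; the grasp point (between the pads) lies arm.hold_point_z behind it (arm.hold_point_z is the distance from the TCP to the grasp point, in m); z points along the fingers, y is the line along which they close (so a half turn about z gives the same grasp; the last joint's range is limited). The gripper opens to 88 mm and grips with 3 to 60 N. Pads are 19 mm wide; open, the fingers measure 130 mm over their backs; the gripper's body (78 mm by 193 mm) begins 47 mm behind the grasp point.
Start: joints at [1.61, 0.359, 0.012, 0, -1.224, -0.288], TCP at [0.166, 0.654, 0.227] pointing down, gripper open.
Joint ranges: [-3.07, 3.07], [-1.43, 2.12], [-1.02, 1.25], [-3.03, 1.67], [-3.05, -0], [-3.03, 3.03]. Speed limits (rad/s): [2.39, 2.39, 3.01, 3.14, 3.14, 3.14].

INTERFACE

Orientations are given as [roll, pitch, yaw] about the fixed x, y, z axes, in that order (R = Rz(yaw) Ry(pitch) Rx(roll)).
In Python, from station import arm gives the robot as it stands.
- The arm moves only by the shell command python3 -m crank 'ROWS' [OPENING] [FORCE]. ROWS is JSON, a list that holds one entry, the list of rows, each a list of 4 numbers: the shift along the tool's x, y, z in units of 25 mm (1.0 is 25 mm), then the turn about the tool's z in units of 5 degrees (1.0 is 5 degrees). A call has 1 to 12 rows; each row is the pose to reach, as a shift and turn from the pose commanded when the call began, along the tool's axes at that moment; what a row does not reach only later rows make up. A row lasts 1/8 s, in which the tool goes at most 62.5 mm and 10.7 degrees, less where a joint would pass 70% of its speed; a pose out of reach is approached as far as the arm can. A call with a gripper value outside its range is refused whole. OPENING is the closure, from 0 (fully open) to 1 (shut), set as the call begins (- or left out, the last holds). The fingers move at their own pace and stop on an object; FORCE is the grip in N (left out, the last holds). Time passes only in rows, so rows that repeat a pose let the fingers close. It gives the time, the measured TCP pose, the force, the opening and the grip force at its end, in the units of the state.
- arm.get_state(): the state, without advancing time (a new reading comes with each control period).
- arm.grab_frame(name): name is "scene" or "top"; returns (picture, depth): 384x512x3 uint8, red, green, blue; 384x512 float32, m along the optical axis (not along the pixel's ray), 0 where there is no reading.
- arm.get_calibration(name): a dict with "mtx" (3x3 intrinsics, pixels), "R" (3x3) and "t" (3): a world point X has camera coordinates R X + t. Camera axes: x right, y down, z forward; pixel columns grow to the right and rows downward; lengths in m; the calibration is good to about 2 mm. A picture is of the moment at which its call begins. get_calibration takes no time and is no camera call.
- arm.job_done(): hands the job in; it is judged then, once.
Trained networks look in the newest picture that a camera, given by its name, has taken for a name from the list of things; names that differ only in an ending like _2 or _b are one class to them, and where a whole thing is asked for, a point or a joint stands for the part that bears it (a point fixed in the world has none). Each returns a list of dicts, best first, with "score" (0 to 1); they miss things now and then, are a little off and sometimes report something else, mostly with a low value. They report only what shows in the picture. A call takes as long as a camera call. They do not tell look-alikes from the thing itself.
- arm.recognise(thing, camera): "extent" ([left, top, width, height] in pixels, round what is visible of it).
- arm.trace(thing, camera): "mask" (384x512 bool, what is visible of it) and "extent" ([left, top, width, height] in pixels, round what is visible of it).
The state is a dict: "t": time; "q": joint angles; "qd": joint speeds; "joint_efforts": joint torques, N m; "eef_pos": TCP position; "ee_rot": TCP orientation; "force": force on the tool from outside, world axes, zero at the start; "moment": the same for the moment, N m; "width": finger opening in m; "gripper_force": force on a finger pad.
Only numpy, scipy, OpenCV 4.12 (cv2) and the standard library are available. Lean on these libraries where they do the work, as an engineer would, in place of code of your own. Each camera call takes 0.05 s, during which the arm holds its last target. There are 200 camera calls.

TASK

Check the bench metal detector: first slide the yellow shutter fully open by its blue knob, then take the red test stick out of the holder, pass it upright down through the narrow slot in the detector's top and hold it there, about 6 cm deep, off the bottom of the chamber. Finish while still holding the stick still in the slot, and leave the green and blue sticks and everything else on the bench where they are.

Things in the scene. Friction and masses are not known exactly. Their poses are not given: they have to be found in the camera images.
- red_center (a point): Red metal detector test stick, a flat bar 22 x 9 mm and 150 mm long, about 35 g, upright in one of the holder's three sockets (which one varies). Centre, 75 mm above its lower end. Its x axis runs across the 22 mm width, y along its length (up), z through the 9 mm thickness. Grip its top 40 mm: lower, the fingers meet the detector too soon.
- red_tip (a point): Middle of the lower end face of the red stick, 75 mm below its centre; it starts 8 mm above the bench, on the socket's floor.
- green_center (a point): Green metal detector test stick, a flat bar 22 x 9 mm and 150 mm long, about 35 g, upright in one of the holder's three sockets (which one varies). Centre, 75 mm above its lower end. Its x axis runs across the 22 mm width, y along its length (up), z through the 9 mm thickness. Stays in its socket.
- blue_center (a point): Blue metal detector test stick, a flat bar 22 x 9 mm and 150 mm long, about 35 g, upright in one of the holder's three sockets (which one varies). Centre, 75 mm above its lower end. Its x axis runs across the 22 mm width, y along its length (up), z through the 9 mm thickness. Stays in its socket.
- holder_top (a point): Centre of the top face of the grey stick holder, a fixed block 56 mm (its x) x 210 mm (its y) x 70 mm tall on a steel foot 76 x 230 mm. Three sockets, 62 mm deep, lie at y = -70, 0 and +70 mm of it, 25 mm along its x and 12 mm along its y; 80 mm of each stick stands out above the top.
- detector: Bench metal detector, a fixed box 150 mm (its x) x 200 mm (its y), 125 mm tall, with a clear window in its front (-x) side and the slot in its top face. Origin: centre of its underside. Two guide strips for the shutter, 8 mm high, stand on the top face 27 mm either side (x) of the slot.
- slot (a point): Centre of the slot's mouth in the detector's top face, 40 mm to -y of the detector's centre. The slot is 26 mm along x and 13 mm along y (detector axes), 2 mm clearance on every side of the 22 x 9 mm stick; it passes a 10 mm thick plate with a small chamfer into an empty chamber, floor 105 mm below the mouth. z points up.
- shutter (a joint): Yellow sliding shutter over the slot, in m: 0 to 0.008 at the start (slot covered), 0.045 at its stop when fully open. It moves along the slot frame's +y. It rubs with about 2.5 N and stays where it is left.
- shutter_knob (a point): Grip point of the blue upright knob on the shutter: 26 mm along x, 12 mm along y (pinch it across these 12 mm from above, or push it), 34 mm tall; its top is 13 mm above this point, 39 mm above the detector's top face. Same axes as the slot. The knob lies 10 mm to +y of the slot's centre when the shutter is shut. Fingertips resting on the shutter plate (top 5 mm above the face) drag it along.
- pot_center (a point): Pink sample pot with white lid, 50 mm across, 66 mm tall, at the back of the bench; centre, half-way up. Leave it.
- calculator_center (a point): Pocket calculator lying flat, 118 x 68 x 15 mm, left of the detector; its centre. Leave it.
- thermometer_center (a point): White food thermometer lying flat, 46 x 152 x 18 mm, right of the holder; its centre. Leave it.
- pen_center (a point): Red pen lying flat, 142 mm long, 12 mm thick, at the right; its centre. Leave it.
Things that resemble listed ones, but are neither listed nor needed, are in the scene too. What is meant by the part that bears red_center is not white, and is the smaller of those in its own colour.

How it is judged:
On the way, in this order (a step that is already met when the one before it is completed fails the run):
1. the shutter is slid open, with the red stick still in the holder (value of joint shutter above 0.036 m and height (world z) of red_tip below 0.07 m), for 0.2 s.
2. the red stick is lifted clear out of the holder (height (world z) of red_tip above 0.09 m and contact force between red_stick and the fingers above 0.5 N), for 0.2 s.
At the end, for the whole second after the job is handed in: The gripper still holds the red stick, at rest, within 0.15 rad of upright, its lower end in the slot 45 to 80 mm below the mouth (chamber floor at 105 mm); the shutter is open by over 36 of its 45 mm; the other sticks and listed bystanders lie within 20 mm of where they began (z of red_tip in the frame of slot between -0.08 and -0.045 m and horizontal distance between red_tip and slot below 0.016 m and angle between red_center's own y axis and vertical below 0.15 rad and contact force between red_stick and the fingers above 0.5 N and linear speed of red_stick below 0.02 m/s and value of joint shutter above 0.036 m and distance of each of green_center, blue_center, pot_center, calculator_center, thermometer_center, pen_center from where it was at the start of the episode below 0.02 m); the arm keeps its last pose, push and grip.
It fails at once if the green or blue stick is moved by more than 30 mm (distance of any of green_center, blue_center from where it was at the start of the episode above 0.03 m).
It fails at once if the sample pot, calculator, thermometer or pen is moved by more than 30 mm (distance of any of pot_center, calculator_center, thermometer_center, pen_center from where it was at the start of the episode above 0.03 m).
It also fails if it takes over 58 s, if anything falls off the work surface, if the arm or the gripper's body presses on something with over 40 N, if the wrist force passes 120 N, or if a joint passes its speed limit or range.

## Working session

There is one attempt and no reset: what is moved stays moved. The work goes in short steps, Python scripts to look and compute and a shell command to move; the robot and the scene stay as the last step left them, time stands still between calls to the robot, and variables do not carry over. Pictures are saved under pics/ and viewed, at most 10 in all, crops included, and the job is handed in when it is done.

```bash
mkdir -p pics; ls; python3 - <<'E'
from station import arm
import cv2,numpy as np
s=arm.get_state();print({k:np.round(v,3) for k,v in s.items()},arm.hold_point_z)
for n in("scene","top"):
    p,d=arm.grab_frame(n);cv2.imwrite(f"pics/{n}0.png",p[...,::-1]);c=arm.get_calibration(n)
    print(n,np.round(-c["R"].T@c["t"],3),np.round(c["R"],2).tolist(),c["mtx"].tolist())
    for t in("red_center","green_center","blue_center","shutter_knob","detector","holder_top","shutter"):
        try:print(t,[(round(r["score"],2),np.round(r["extent"]).tolist()) for r in arm.recognise(t,n)][:4])
        except Exception as e:print(t,e)
E
```

```text
pics
{'t': np.float64(0.0), 'q': array([ 1.61 ,  0.359,  0.011, -0.   , -1.224, -0.288]), 'qd': array([ 0.001, -0.   , -0.001,  0.002,  0.   ,  0.   ]), 'joint_efforts': array([-0.0000e+00, -5.8272e+01,  2.9306e+01,  6.9970e+00,  7.0000e-03,
       -0.0000e+00]), 'eef_pos': array([0.166, 0.654, 0.226]), 'ee_rot': array([ 3.14 , -0.   , -0.249]), 'force': array([0.294, 0.449, 1.351]), 'moment': array([ 0.021, -0.053, -0.   ]), 'gripper_force': np.float64(0.0), 'width': np.float64(0.087)} 0.0188
scene [-0.476 -0.648  0.968] [[0.53, -0.85, 0.02], [-0.48, -0.31, -0.82], [0.7, 0.43, -0.57]] [[498.3681516669491, 0.0, 251.25871159534663], [0.0, 498.3681516669491, 192.04501533070274], [0.0, 0.0, 1.0]]
red_center [(0.94, [326.0, 177.0, 16.0, 54.0]), (0.72, [304.0, 212.0, 8.0, 29.0]), (0.54, [284.0, 237.0, 11.0, 43.0])]
green_center [(0.5, [205.0, 180.0, 17.0, 15.0]), (0.44, [282.0, 199.0, 10.0, 30.0])]
blue_center [(0.63, [159.0, 169.0, 89.0, 74.0]), (0.56, [321.0, 221.0, 12.0, 30.0])]
shutter_knob []
detector []
holder_top [(0.97, [269.0, 212.0, 76.0, 66.0])]
shutter [(0.54, [206.0, 178.0, 15.0, 17.0])]
top [ 0.389 -0.017  1.395] [[-0.01, -1.0, 0.01], [-0.99, 0.01, -0.12], [0.12, -0.01, -0.99]] [[400.495317852936, 0.0, 255.5461464537711], [0.0, 400.495317852936, 190.19086638084232], [0.0, 0.0, 1.0]]
red_center [(0.49, [308.0, 227.0, 8.0, 8.0]), (0.48, [305.0, 185.0, 11.0, 8.0])]
green_center [(0.67, [172.0, 179.0, 72.0, 51.0]), (0.44, [289.0, 180.0, 4.0, 8.0])]
blue_center [(0.62, [330.0, 191.0, 7.0, 8.0])]
shutter_knob [(0.66, [212.0, 193.0, 11.0, 12.0])]
detector [(0.88, [175.0, 181.0, 66.0, 49.0])]
holder_top [(0.73, [272.0, 177.0, 69.0, 38.0]), (0.32, [332.0, 192.0, 8.0, 7.0])]
shutter [(0.64, [208.0, 196.0, 16.0, 12.0])]
```

```bash
python3 - <<'E'
import cv2
a=cv2.imread("pics/scene0.png")[130:310,130:370];cv2.imwrite("pics/c1.png",cv2.resize(a,None,fx=3.3,fy=3.3,interpolation=cv2.INTER_CUBIC))
b=cv2.imread("pics/top0.png")[155:255,160:360];cv2.imwrite("pics/c2.png",cv2.resize(b,None,fx=4,fy=4,interpolation=cv2.INTER_CUBIC))
E
```

```text
(no output)
```

View pics/c1.png

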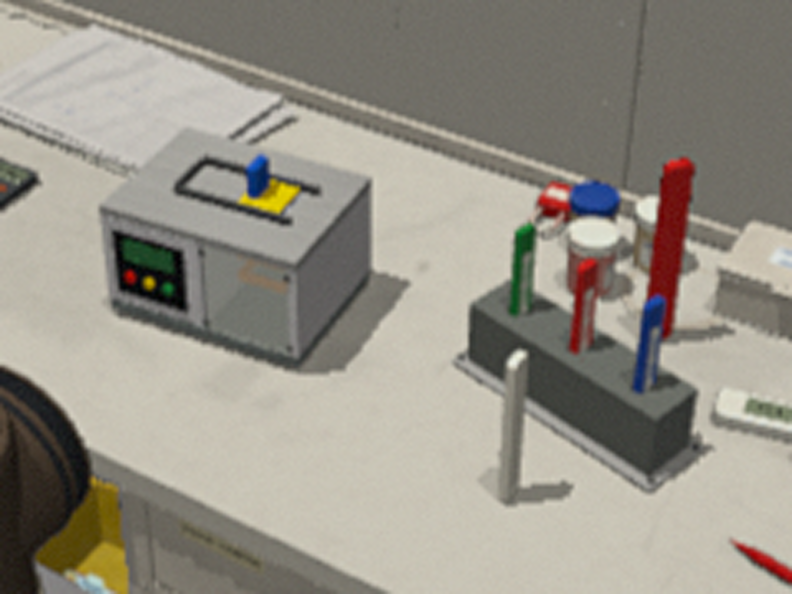

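View pics/c2.png

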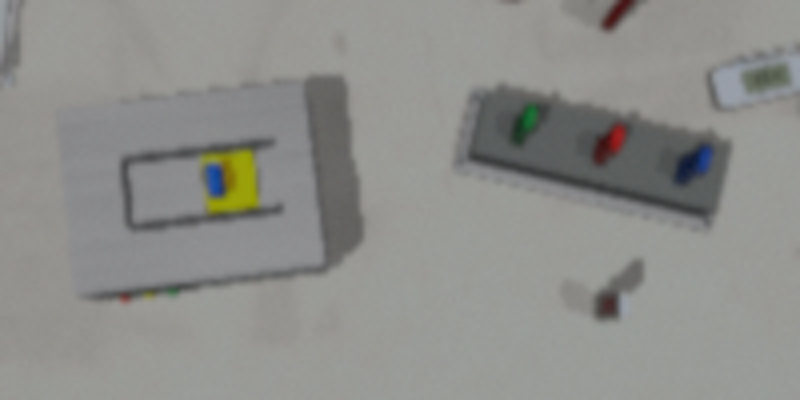

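View pics/scene0.png

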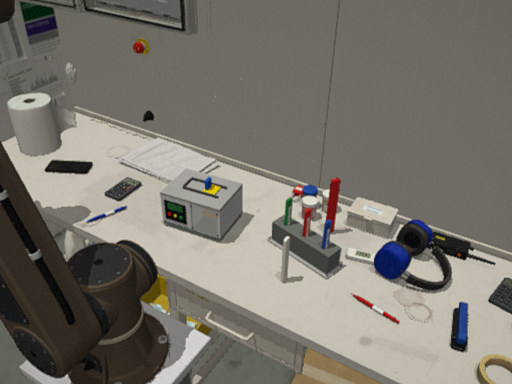

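Red candidates: the short stick in the holder's middle socket (scene 307,222), the tall free-standing red bar (334,205) and the red pen (375,308). There is also a white look-alike stick at (285,258). The description ("smaller of its own colour, in the holder") picks (307,222), and the crop confirms it. Next I measure the poses.

```bash
cat > h.py <<'E'
from station import arm
import cv2,numpy as np
def cloud(n):
    p,d=arm.grab_frame(n);c=arm.get_calibration(n);K=c["mtx"]
    v,u=np.mgrid[:384,:512]
    P=np.stack([(u-K[0,2])*d/K[0,0],(v-K[1,2])*d/K[1,1],d],-1)
    W=(P-c["t"])@c["R"];W[d==0]=np.nan
    return p,W
def hsv(p):return cv2.cvtColor(p,cv2.COLOR_RGB2HSV)
def col(p,name):
    H,S,V=cv2.split(hsv(p).astype(int))
    r=dict(red=((H<8)|(H>172)),green=(H>45)&(H<85),blue=(H>100)&(H<128),yellow=(H>22)&(H<35))[name]
    return r&(S>110)&(V>40)
def rect(X):
    (c,s,a)=cv2.minAreaRect(X.astype(np.float32));return np.round(c,4),np.round(s,4),round(a,2)
E
python3 - <<'E'
from h import *
for n in("scene","top"):
    p,W=cloud(n);x,y,z=W[...,0],W[...,1],W[...,2]
    print(n)
    det=(abs(z-.125)<.006)&(x>.3)&(x<.8)&(y>-.05)&(y<.35)
    k,l,st,ce=cv2.connectedComponentsWithStats(det.astype(np.uint8));i=1+st[1:,4].argmax();m=l==i
    print("det",rect(W[m][:,:2]),np.median(z[m]))
    hol=(abs(z-.07)<.006)&(x>.3)&(x<.85)&(y>-.4)&(y<.0)
    k,l,st,ce=cv2.connectedComponentsWithStats(hol.astype(np.uint8));i=1+st[1:,4].argmax();m=l==i
    print("hol",rect(W[m][:,:2]),np.median(z[m]))
    for c in("red","green","blue","yellow"):
        m=col(p,c)&(z>.08)&(x>.3)&(x<.9)&(y>-.4)&(y<.3)
        k,l,st,ce=cv2.connectedComponentsWithStats(m.astype(np.uint8))
        for i in range(1,k):
            if st[i,4]>8:
                q=W[l==i];print(c,ce[i].round(),st[i,4],"med",np.median(q,0).round(4),"lo",q.min(0).round(3),"hi",q.max(0).round(3))
                if q[:,2].max()>.12: t=q[q[:,2]>q[:,2].max()-.012];print("   toppts",t.mean(0).round(4),len(t))
E
```

```text
scene
det (array([0.5045, 0.1237]), array([0.1562, 0.2046]), 6.32) 0.12383190879799322
hol (array([ 0.5387, -0.2137]), array([0.2111, 0.0617]), 75.84) 0.06915709413462644
red [333. 196.] 322 med [ 0.659  -0.236   0.1428] lo [ 0.649 -0.247  0.08 ] hi [ 0.675 -0.222  0.198]
   toppts [ 0.662  -0.2349  0.1922] 45
red [306. 219.] 107 med [ 0.5315 -0.2137  0.1349] lo [ 0.524 -0.22   0.082] hi [ 0.55  -0.206  0.16 ]
   toppts [ 0.5363 -0.214   0.1538] 30
green [287. 208.] 69 med [ 0.5478 -0.1455  0.139 ] lo [ 0.542 -0.15   0.084] hi [ 0.561 -0.138  0.159]
   toppts [ 0.5528 -0.1459  0.1528] 25
green [174. 206.] 73 med [0.4226 0.1662 0.0902] lo [0.417 0.139 0.08 ] hi [0.428 0.191 0.103]
blue [207. 183.] 66 med [0.5014 0.0976 0.1542] lo [0.493 0.091 0.128] hi [0.533 0.135 0.165]
   toppts [0.5041 0.0995 0.1593] 34
blue [326. 231.] 93 med [ 0.514  -0.2808  0.1342] lo [ 0.508 -0.287  0.08 ] hi [ 0.531 -0.274  0.16 ]
   toppts [ 0.5198 -0.2815  0.154 ] 30
yellow [212. 189.] 105 med [0.5097 0.0879 0.1288] lo [0.486 0.067 0.123] hi [0.538 0.117 0.134]
   toppts [0.5106 0.0877 0.1287] 105
top
det 
[... 283 characters left out ...]
.2287  0.1957] 27
red [312. 190.] 35 med [ 0.5365 -0.2051  0.1534] lo [ 0.529 -0.212  0.086] hi [ 0.549 -0.202  0.16 ]
   toppts [ 0.5383 -0.2074  0.1558] 20
green [291. 184.] 22 med [ 0.5549 -0.1384  0.1559] lo [ 0.546 -0.144  0.11 ] hi [ 0.565 -0.134  0.163]
   toppts [ 0.5547 -0.1395  0.1567] 18
blue [334. 195.] 39 med [ 0.5205 -0.2725  0.1474] lo [ 0.513 -0.28   0.084] hi [ 0.53  -0.269  0.164]
   toppts [ 0.5215 -0.2754  0.1571] 19
blue [213. 200.] 23 med [0.5059 0.1052 0.1631] lo [0.496 0.099 0.155] hi [0.519 0.109 0.168]
   toppts [0.5065 0.1046 0.1633] 22
yellow [218. 200.] 150 med [0.5089 0.0897 0.1298] lo [0.484 0.074 0.124] hi [0.535 0.116 0.146]
   toppts [0.5048 0.0976 0.1362] 7
```

```bash
cat >> h.py <<'E'
def go(x,y,z,yawdeg):
    s=arm.get_state();yaw=s["ee_rot"][2];c,n=np.cos(yaw),np.sin(yaw);d=np.array([x,y,z])-s["eef_pos"]
    t=(yawdeg-np.degrees(yaw)+180)%360-180
    print("units",np.round([(c*d[0]+n*d[1])/.025,(n*d[0]-c*d[1])/.025,-d[2]/.025,-t/5],2))
E
python3 -m crank '[[[18.6,18.05,0,-4.2],[18.6,18.05,0,-4.2],[18.6,18.05,0,-4.2],[18.6,18.05,0,-4.2],[18.6,18.05,0,-4.2],[18.6,18.05,0,-4.2],[18.6,18.05,0,-4.2],[18.6,18.05,0,-4.2],[18.6,18.05,0,-4.2],[18.6,18.05,0,-4.2],[18.6,18.05,0,-4.2],[18.6,18.05,0,-4.2]]]' 0.4 20
python3 - <<'E'
from h import *
go(.5055,.102,.138,6.6)
p,W=cloud("scene");cv2.imwrite("pics/s1.png",cv2.resize(p[100:260,120:320,::-1],None,fx=4,fy=3.75))
E
```

```text
t: 2.4
eef_pos: [0.5064, 0.1008, 0.2264]
ee_rot: [3.141, 0.0, 0.115]
force: [-0.3, 0.2, 0.1]
width: 0.0524
gripper_force: 0.0
units [-0.03 -0.05  3.54 -0.01]
```

View pics/s1.png

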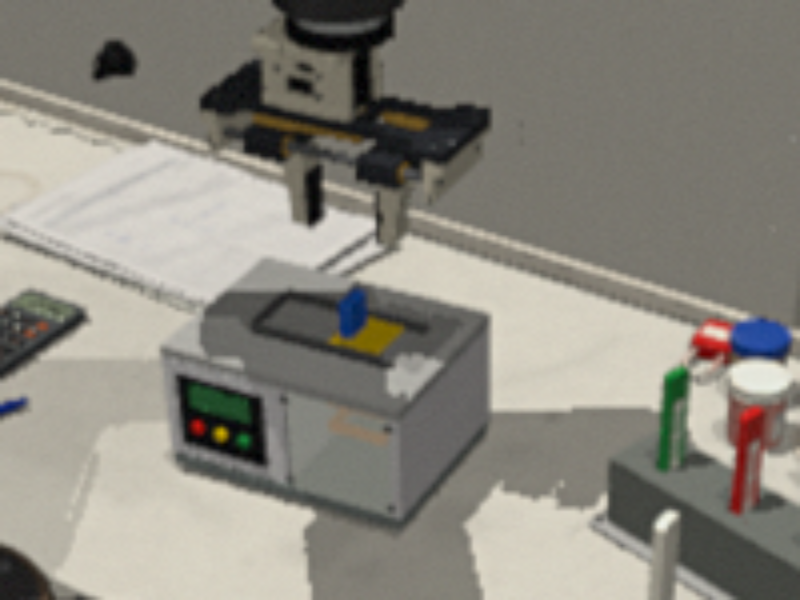

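The knob (crop 352,312) lies below and between the two fingertips (crop 310,215 and 390,240). I descend and pinch.

```bash
python3 -m crank '[[[0,0,1.8,0],[0,0,3.5,0],[0,0,3.5,0],[0,0,3.5,0]]]' 0.4 20
python3 -m crank '[[[0,0,0,0],[0,0,0,0],[0,0,0,0],[0,0,0,0],[0,0,0,0],[0,0,0,0]]]' 1 15
```

```text
t: 2.95
eef_pos: [0.5066, 0.1033, 0.1407]
ee_rot: [-3.141, -0.002, 0.119]
force: [0.9, -0.2, 1.2]
width: 0.0525
gripper_force: 0.0
t: 3.7
eef_pos: [0.5059, 0.1025, 0.1392]
ee_rot: [-3.141, -0.0, 0.118]
force: [-0.5, 2.0, 1.8]
width: 0.0117
gripper_force: 15.0
```

```bash
python3 -m crank '[[[0,-0.4,0,0],[0,-0.8,0,0],[0,-1.2,0,0],[0,-1.4,0,0],[0,-1.4,0,0],[0,-1.4,0,0]]]'
python3 -m crank '[[[0,-0.08,0,0],[0,-0.16,0,0],[0,-0.24,0,0],[0,-0.24,0,0],[0,-0.24,0,0]]]'
```

```text
t: 4.45
eef_pos: [0.5017, 0.1381, 0.1392]
ee_rot: [-3.14, -0.001, 0.118]
force: [-1.3, 2.1, 5.3]
width: 0.0121
gripper_force: 15.0
t: 5.08
eef_pos: [0.5012, 0.1416, 0.1392]
ee_rot: [3.139, 0.0, 0.118]
force: [1.9, -7.7, 4.3]
width: 0.0117
gripper_force: 15.0
```

```bash
python3 -m crank '[[[0,0.1,0,0],[0,0.1,0,0],[0,0.1,0,0],[0,0.1,0,0],[0,0.1,-1.2,0],[0,0.1,-3,0],[0,0.1,-4,0],[0,0.1,-4,0]]]' 0.4 15
python3 - <<'E'
from h import *
go(.5375,-.2107,.2,-14.3)
E
```

```text
t: 6.08
eef_pos: [0.5022, 0.1413, 0.2413]
ee_rot: [-3.14, -0.004, 0.118]
force: [-0.2, 0.1, -0.4]
width: 0.0528
gripper_force: 0.0
units [-0.26 14.15  1.65  4.21]
```

```bash
python3 -m crank '[[[-0.26,14.15,0,4.2],[-0.26,14.15,0,4.2],[-0.26,14.15,0,4.2],[-0.26,14.15,0,4.2],[-0.26,14.15,0,4.2],[-0.26,14.15,0,4.2],[-0.26,14.15,0,4.2],[-0.26,14.15,0,4.2],[-0.26,14.15,0,4.2]]]'
python3 - <<'E'
from h import *
go(.5375,-.2107,.2,-14.3)
a=[]
for n,r in(("scene",(165,215,180,250)),("top",(175,225,195,245))):
    p,W=cloud(n);x,y,z=W[...,0],W[...,1],W[...,2]
    det=(abs(z-.125)<.006)&(x>.3)&(x<.8)&(y>-.05)&(y<.35)
    k,l,st,ce=cv2.connectedComponentsWithStats(det.astype(np.uint8));m=l==1+st[1:,4].argmax()
    print(n,"det",rect(W[m][:,:2]))
    m=col(p,"blue")&(z>.14)&(y>0)&(y<.3)&(x<.7);q=W[m];t=q[q[:,2]>.155];print("knob",t.mean(0).round(4),len(t))
    low=(z<.11)&(z>0)&(abs(x-.508)<.03)&(abs(y-.087)<.025);print("hole",low.sum(), (W[low].mean(0).round(4)) if low.any() else "")
    a.append(cv2.resize(p[r[0]:r[1],r[2]:r[3],::-1],(560 if n=="scene" else 400,400),interpolation=cv2.INTER_CUBIC)[:,:400])
cv2.imwrite("pics/slot.png",np.hstack(a))
E
```

```text
t: 7.2
eef_pos: [0.5363, -0.2105, 0.2388]
ee_rot: [-3.141, 0.0, -0.248]
force: [-0.1, 0.2, -0.2]
width: 0.0525
gripper_force: 0.0
units [ 0.05 -0.01  1.55  0.02]
scene det (array([0.5054, 0.1235]), array([0.1607, 0.2058]), 6.73)
knob [0.5    0.1369 0.1611] 27
hole 0 
top det (array([0.5029, 0.1443]), array([0.1505, 0.1693]), 6.6)
knob [0.5033 0.1421 0.1637] 24
hole 30 [0.5184 0.0971 0.0207]
```

View pics/slot.png

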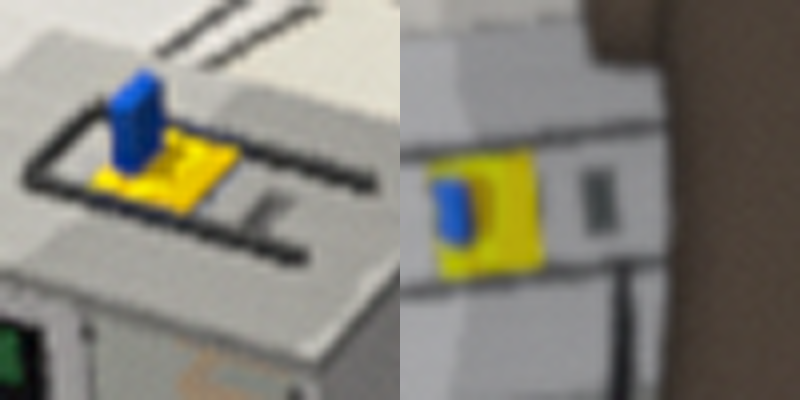

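The slot is clear and open: top crop (600,200) is pixel ≈(219.6,199.6), and scene crop (267,212) is pixel ≈(212.9,191). Now I descend on the red stick while converting those to world positions.

```bash
python3 -m crank '[[[0.05,0,1.5,0],[0.05,0,3.2,0],[0.05,0,4.2,0],[0.05,0,4.7,0],[0.05,0,4.7,0],[0.05,0,4.7,0]]]' 0.4 15
python3 -m crank '[[[0.05,0,0,0],[0.05,0,0,0],[0.05,0,0,0],[0.05,0,0,0],[0.05,0,0,0],[0.05,0,0,0]]]' 1 25
python3 - <<'E'
from h import *
for n,uv in(("scene",(212.9,191)),("top",(219.6,199.6))):
    c=arm.get_calibration(n);o=-c["R"].T@c["t"];r=c["R"].T@np.linalg.inv(c["mtx"])@[*uv,1]
    print(n,(o+r*(.125-o[2])/r[2]).round(4))
E
```

```text
t: 8.05
eef_pos: [0.5385, -0.2117, 0.1228]
ee_rot: [-3.141, -0.002, -0.248]
force: [0.6, -0.4, -0.5]
width: 0.053
gripper_force: 0.0
t: 8.8
eef_pos: [0.5391, -0.2113, 0.1215]
ee_rot: [-3.14, -0.0, -0.249]
force: [0.9, 4.5, 1.0]
width: 0.0089
gripper_force: 24.9
scene [0.509  0.0846 0.125 ]
top [0.5107 0.0881 0.125 ]
```

```bash
python3 -m crank '[[[0,0,-0.6,0],[0,0,-1.4,0],[0,0,-2.4,0],[0,0,-3.6,0],[0,0,-4.8,0],[0,0,-6,0],[0,0,-7.2,0],[0,0,-7.8,0],[0,0,-7.8,0],[0,0,-7.8,0]]]'
python3 - <<'E'
from h import *
go(.5095,.0868,.32,6.65)
E
```

```text
t: 10.05
eef_pos: [0.5382, -0.212, 0.3153]
ee_rot: [-3.142, 0.002, -0.249]
force: [-0.3, 0.3, -0.8]
width: 0.0088
gripper_force: 25.0
units [ -4.06 -11.3   -0.19  -4.18]
```

```bash
python3 -m crank '[[[-0.4,-1.1,0,-0.4],[-0.9,-2.5,0,-0.9],[-1.5,-4.2,0,-1.5],[-2.1,-5.8,0,-2.2],[-2.7,-7.5,0,-2.8],[-3.3,-9.2,0,-3.4],[-3.8,-10.6,0,-3.9],[-4.06,-11.3,0,-4.2],[-4.06,-11.3,0,-4.2],[-4.06,-11.3,0,-4.2],[-4.06,-11.3,0,-4.2]]]'
python3 - <<'E'
from h import *
go(.5095,.0868,.22,6.65)
a=[]
s=arm.get_state();print(s["eef_pos"].round(4),s["ee_rot"].round(4))
for n in("scene","top"):
    p,W=cloud(n);x,y,z=W[...,0],W[...,1],W[...,2]
    m=col(p,"red")&(z>.18)&(z<.36)&(abs(x-.51)<.06)&(abs(y-.087)<.06);q=W[m];print(n,len(q))
    for lo in np.arange(.19,.33,.02):
        t=q[(q[:,2]>=lo)&(q[:,2]<lo+.02)]
        if len(t)>3:print(lo.round(2),len(t),t.mean(0).round(4),t.min(0).round(4),t.max(0).round(4))
    if n=="scene":cv2.imwrite("pics/held.png",cv2.resize(p[60:260,120:320,::-1],(600,600),interpolation=cv2.INTER_CUBIC))
E
```

```text
t: 11.42
eef_pos: [0.51, 0.0858, 0.3164]
ee_rot: [3.141, 0.0, 0.116]
force: [0.4, -0.2, -1.2]
width: 0.0095
gripper_force: 25.0
units [-0.02 -0.04  3.86  0.  ]
[0.51   0.0858 0.3164] [3.1414e+00 4.0000e-04 1.1630e-01]
scene 179
0.21 28 [0.5032 0.0797 0.22  ] [0.4937 0.0764 0.21  ] [0.5152 0.0843 0.2284]
0.23 32 [0.5046 0.0801 0.2399] [0.4966 0.0757 0.23  ] [0.5165 0.0853 0.2498]
0.25 23 [0.5015 0.0801 0.2601] [0.4946 0.0758 0.2511] [0.5137 0.0847 0.2693]
0.27 23 [0.502  0.0806 0.2816] [0.4973 0.0755 0.2712] [0.5125 0.0879 0.2896]
0.29 23 [0.5005 0.0807 0.3008] [0.4967 0.0757 0.2918] [0.5062 0.0879 0.3098]
0.31 19 [0.4999 0.083  0.3196] [0.4967 0.0764 0.311 ] [0.5038 0.087  0.3295]
0.33 23 [0.4998 0.0833 0.3402] [0.4958 0.0792 0.3301] [0.5049 0.0878 0.3499]
top 0
```

View pics/held.png

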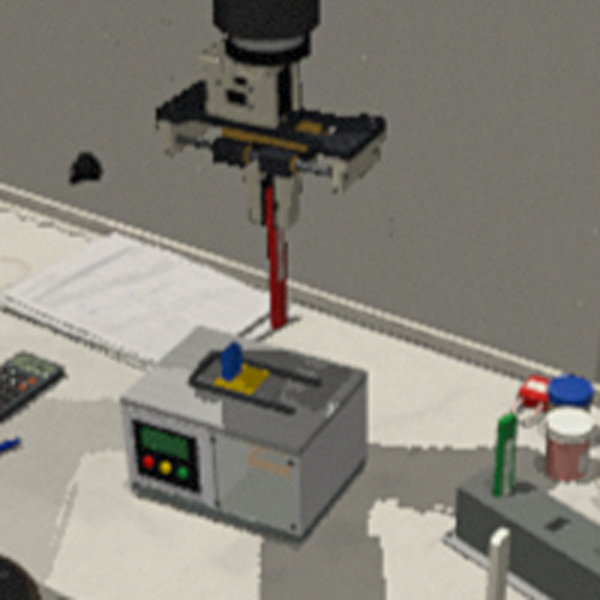

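```bash
python3 - <<'E'
from h import *
p,W=cloud("scene");c=arm.get_calibration("scene")
z=W[...,2];m=(np.hypot(W[...,0]-.507,W[...,1]-.083)<.03)&(z>.2)&(z<.305)
s=arm.get_state();X=s["eef_pos"];yaw=s["ee_rot"][2];ex=np.array([np.cos(yaw),np.sin(yaw)]);ey=np.array([-ex[1],ex[0]])
pr=lambda P:(lambda q:q[:,:2]/q[:,2:])((np.asarray(P)@c["R"].T+c["t"])@c["mtx"].T)
slot=np.array([.5095,.0868])
us=pr([[*slot,.125]])[0];print("slot proj",us.round(2),"seen 212.9,191")
d=[];w=[]
for v in range(0,384):
    u=np.where(m[v])[0]
    if len(u)<4 or len(u)>14:continue
    zz=np.nanmedian(z[v,u])
    if not .212<zz<.285:continue
    b=pr([[*(X[:2]+a*.011*ex+k*.0045*ey),zz] for a in(-1,1) for k in(-1,1)])[:,0]
    d.append(u.mean()-(b.min()+b.max())/2);w.append((len(u),np.ptp(b)))
print("n",len(d),"du stick-model",np.median(d).round(2),np.std(d).round(2),np.mean(w,0).round(2))
print("px per m along ex",((pr([[*(slot+.01*ex),.125]])-us)/.01).round(0),"ey",((pr([[*(slot+.01*ey),.125]])-us)/.01).round(0))
# lower end row
u,v=np.where(m.T);print("lowest rows",np.sort(v)[-6:],"model tip rows",pr([[*(X[:2]+a*.011*ex+k*.0045*ey),.2025] for a in(-1,1) for k in(-1,1)]).round(1).tolist())
g=p[185:199,203:224].mean(-1).astype(int);print(g)
E
```

```text
slot proj [212.41 190.69] seen 212.9,191
n 23 du stick-model 0.98 0.21 [6.09 6.54]
px per m along ex [[ 162. -169.]] ey [[-294.  -84.]]
lowest rows [169 169 169 169 170 170] model tip rows [[211.5, 170.8], [208.7, 170.0], [215.2, 167.2], [212.4, 166.5]]
[[ 73  73  75  75  75  76  77  78  67  65  49  40  43  45  43  44  43  55
   61  79  87]
 [ 73  75  75  76  75  78  81  78  84  81  73  67  70  76  56  44  39  39
   43  43  44]
 [ 76  73  73  72  77  76  81  82  83  83  84  82  90 101  89  81  76  62
   50  41  38]
 [ 75  74  72  76  80  81  82  84  85  81  81  88  94 108 106 107 107  95
   78  66  60]
 [ 85  85  82  79  81  84  83  82  82  77  80  92  96  98  96  97 104 102
   92  84  81]
 [ 93  89  80  83  81  83  82  81  80  77  79  95  90  86  77  83  94  89
   83  78  81]
 [ 82  72  78  86  94  82  84  79  75  74  89 104  89  83  81  82  81  81
   78  81  78]
 [ 47  58  67  72  84  78  86  80  73  82  97 108  92  85  88  80  80  81
   83  82  77]
 [ 43  45  41  42  51  61  73  68  72  80  92 107 105  99 101  92  82  83
   81  78  81]
 [ 79  64  44  41  40  39  44  44  54  62  73  87  93  97 106 104  91  80
   83  81  82]
 [106  95  81  76  61  47  44  42  41  38  43  52  60  79  86  97  99  94
   93  91  84]
 [108 107 108 104  94  82  82  75  62  44  42  42  41  46  51  80 104 103
  104 100  88]
 [106 107 107 108 108 107 105 105  95  83  75  61  47  39  52  81 104 107
  104 105  98]
 [105 104 105 104 105 102 107 106 106 108 105  90  82  81  86  97 102 105
  102 103 103]]
```

```bash
python3 -m crank '[[[-0.02,-0.04,0.4,0],[-0.02,-0.04,1.1,0],[-0.02,-0.04,1.8,0],[-0.02,-0.04,2.4,0],[-0.02,-0.04,2.75,0],[-0.02,-0.04,2.75,0],[-0.02,-0.04,2.75,0],[-0.02,-0.04,2.75,0]]]'
python3 - <<'E'
from h import *
go(.5095,.0868,.22,6.65)
p,W=cloud("scene");cv2.imwrite("pics/near.png",cv2.resize(p[150:220,170:250,::-1],(800,600)[:2] if 0 else (640,560),interpolation=cv2.INTER_CUBIC))
E
```

```text
t: 12.58
eef_pos: [0.5097, 0.0878, 0.2484]
ee_rot: [-3.141, -0.001, 0.118]
force: [0.5, -0.8, -1.0]
width: 0.0089
gripper_force: 25.0
units [-0.01  0.04  1.14  0.02]
```

View pics/near.png

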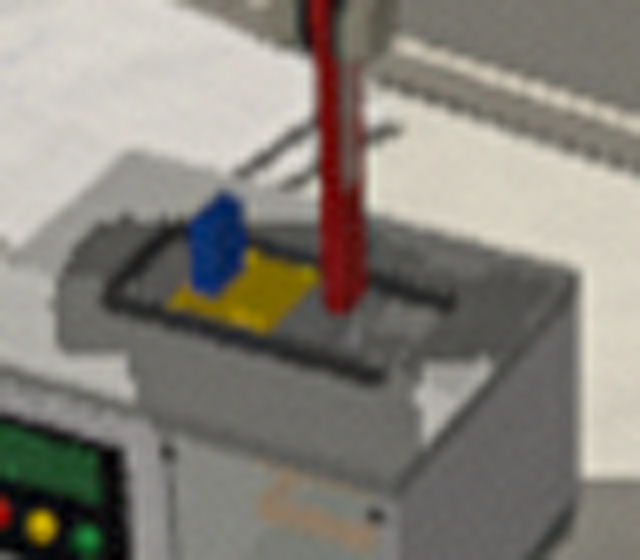

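The tip (crop 345,310) hangs about 1 cm above the slot. I now lower it slowly, watching the force.

```bash
python3 -m crank '[[[0,0.02,0.15,0],[0,0.02,0.3,0],[0,0.02,0.4,0],[0,0.02,0.4,0]]]'
python3 -m crank '[[[0,0,0.05,0],[0,0,0.1,0],[0,0,0.15,0],[0,0,0.2,0],[0,0,0.2,0]]]'
```

```text
t: 13.12
eef_pos: [0.5093, 0.087, 0.2375]
ee_rot: [3.141, 0.001, 0.118]
force: [-0.2, -0.1, 1.1]
width: 0.0089
gripper_force: 25.0
t: 13.75
eef_pos: [0.5094, 0.0871, 0.2327]
ee_rot: [3.142, 0.0, 0.118]
force: [0.0, -0.9, -0.6]
width: 0.0087
gripper_force: 25.0
```

```bash
python3 -m crank '[[[0,0,0.1,0],[0,0,0.2,0],[0,0,0.3,0],[0,0,0.4,0],[0,0,0.4,0]]]'
python3 - <<'E'
from station import arm;print(arm.get_state()["force"].round(1))
E
```

```text
t: 14.38
eef_pos: [0.5093, 0.0871, 0.2226]
ee_rot: [3.141, 0.0, 0.118]
force: [-0.4, 0.3, 0.7]
width: 0.0089
gripper_force: 25.0
[-0.4  0.3  0.7]
```

```bash
python3 -m crank '[[[0,0,0.2,0],[0,0,0.4,0],[0,0,0.6,0],[0,0,0.8,0],[0,0,0.9,0],[0,0,0.9,0]]]'
python3 -m crank '[[[0,0,0.2,0],[0,0,0.4,0],[0,0,0.6,0],[0,0,0.8,0],[0,0,0.9,0],[0,0,0.9,0],[0,0,0.9,0],[0,0,0.9,0]]]'
python3 - <<'E'
from h import *
p,W=cloud("scene");cv2.imwrite("pics/end.png",cv2.resize(p[130:250,150:330,::-1],(780,520),interpolation=cv2.INTER_CUBIC))
m=col(p,"red")&(abs(W[...,0]-.505)<.03)&(abs(W[...,1]-.083)<.03);q=W[m];print(len(q),q[:,2].min(),q[:,2].max())
E
```

```text
t: 15.12
eef_pos: [0.5094, 0.0871, 0.2001]
ee_rot: [3.141, 0.0, 0.118]
force: [0.1, -0.0, 0.1]
width: 0.0088
gripper_force: 25.0
t: 16.12
eef_pos: [0.5095, 0.0872, 0.178]
ee_rot: [-3.141, -0.0, 0.118]
force: [0.1, 0.3, 0.5]
width: 0.0087
gripper_force: 25.0
92 0.11989481321596057 0.21352500529712298
```

View pics/end.png

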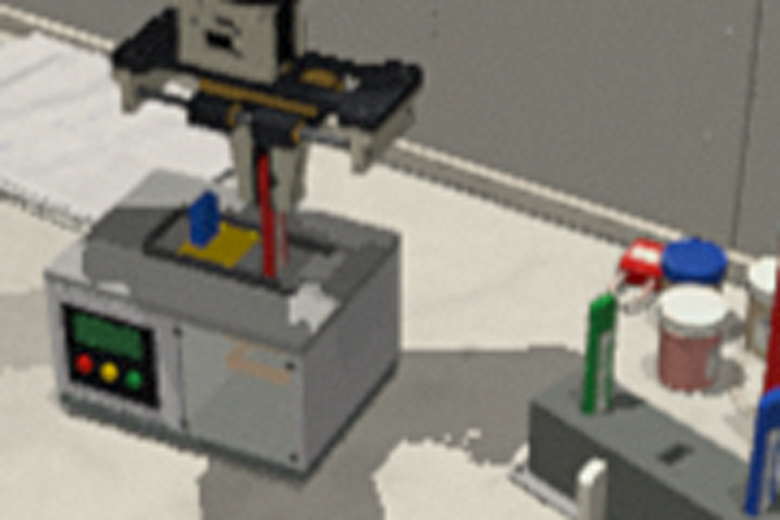

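The stick stands upright in the slot (crop 268,275). Its top is at z ≈ 0.2135, which puts the tip about 61 mm below the mouth. The shutter is open and the green and blue sticks haven't moved, so I'm handing it in.

```bash
python3 -c "
from station import arm;print(arm.job_done())"
```

```text
the job is handed in; nothing more can be done
None
```

I slid the shutter open to its stop, and the gripper now holds the red stick still and upright in the slot, about 61 mm deep. I handed the job in at about 16 s; no verdict came back. The green and blue sticks looked undisturbed in the pictures, and I never moved the arm towards the other bench items.

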